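# Clip a tally tag onto a melon crate

### The job

Take the yellow tally tag out of its wooden rack by the blue tab and clip its snap hook onto the steel staple on the end of the melon crate: press the red sprung gate against the staple bar so that the bar passes into the hook and the gate snaps shut behind it. Draw the hook down on the bar with a firm tug of about 10 N to check that it has caught, then let go and leave the tag hanging quietly near the middle of the bar with the gate shut. Never load the crate or its staple with more than 25 N, and leave the jar, can and carton where they stand.

Things in the scene. Friction and masses are not known exactly. Their poses are not given: they have to be found in the camera images.
- crate: Fixed open wooden crate of melons, 300 (x) by 360 (y) by 170 mm high, origin at the centre of its underside. On its -x end is the staple, a rigid U of 8 mm round steel: a level bar along y, 64 mm clear between its two arms, 55 mm of free space between bar and crate, open below. +x points from the staple into the crate.
- eye (a point): Nominal middle of the staple bar, 213 mm from the crate's centre towards its -x, 145 mm above the table; axes as the crate's. The staple was fitted by hand: the true bar centre is straight above or below this point by up to 20 mm, different every time and not measured. Find it by touch (say, shut fingertips pressed lightly down on the bar) or by sight.
- tab (a point): Centre of the blue grip tab on top of the tag, 26 (x) by 14 (y) by 34 mm high: grip it from above across its 14 mm. z is up, x points to the gate side. Below the tab is a closed hook of 9 mm round steel, 53 mm wide along x, spine at x = -22 mm, gate at x = +22 mm, then the yellow plate, 44 by 8 by 54 mm high, its lower edge 130 mm below this point.
- crook (a point): Where the centre of the bar lies when seated in the peak of the hook's roof: 27 mm below the tab's centre, on the hook's middle line; axes as the tab's. Moving the hook down with the bar inside it brings the bar here; the contact is stiff (about 10 N per mm), so draw down slowly and stop on force.
- gate (a joint): Angle of the red gate, a 7 mm round bar hinged 72 mm below the tab's centre, its free end 38.5 mm below. 0 shut; it swings only inwards (towards the hook's -x), up to 1.15; a spring shuts it.
- rack: Fixed wooden block 85 (x) by 70 (y) by 50 mm high, origin at the centre of its underside. The tag's plate stands in its slot 40 mm deep with about 1 mm of play each side; the tag comes out straight up.
- tag: The tally tag with its snap hook, 0.1 to 0.15 kg, 147 mm tall, one rigid piece but for the gate; origin at the middle of the yellow plate's lower edge, axes as the tab's. It stands upright in the rack.
- jar: Glass jar with brass cap, 72 mm across, 100 mm high; origin at the centre of its underside. Bystander.
- can: Food can with paper label, 70 mm across, 85 mm high; origin at the centre of its underside. Bystander.
- carton: Small cardboard carton, 75 by 75 by 70 mm high; origin at the centre of its underside. Bystander.
- press (a point): The spot on the red gate to press on the bar: 46.5 mm below the tab's centre, 22 mm to its +x; axes as the tab's. The bar's centre should meet the gate at most 4 mm above or 8 mm below this spot: higher, it strikes the fixed nose above the gate. Moving the hook 38 to 44 mm along its +x past first touch takes the bar past the gate, at about 3 to 12 N; the gate then snaps shut.
Not all that is in view belongs to the job. Leave any orange look-alike of the tag alone.

How it is judged:
On the way, in this order (a step that is already met when the one before it is completed fails the run):
1. the staple bar presses the gate open (value of joint gate above 0.3 rad and contact force between tag and crate above 0.5 N).
2. with the gate shut behind the bar, the hook is drawn down on the bar with more than 6 N for 0.2 s (value of joint gate below 0.12 rad and horizontal distance between crook and eye below 0.02 m and height (world z) of crook below 0.18 m and contact force between tag and crate above 6 N), for 0.2 s.
At the end, for the whole second after the job is handed in: The tag hangs on the staple bar, bearing on it and at rest (under 30 mm/s), its crook 115 to 180 mm above the table and within 20 mm (seen from above) of the bar's middle, within 0.35 rad of upright, the gate shut (under 0.12 rad) (value of joint gate below 0.12 rad and horizontal distance between crook and eye below 0.02 m and height (world z) of crook between 0.115 and 0.18 m and angle between tag's own z axis and vertical below 0.35 rad and contact force between tag and crate above 0.2 N and linear speed of tag below 0.03 m/s); the robot touches nothing.
It fails at once if the crate or its staple is loaded with more than 25 N (contact force between anything else and crate above 25 N).
It fails at once if the jar is moved by more than 30 mm (distance of jar from where it was at the start of the episode above 0.03 m).
It fails at once if the can is moved by more than 30 mm (distance of can from where it was at the start of the episode above 0.03 m).
It fails at once if the carton is moved by more than 30 mm (distance of carton from where it was at the start of the episode above 0.03 m).
It also fails if it takes over 67 s, if anything falls off the work surface, if the arm or the gripper's body presses on something with over 40 N, if the wrist force passes 120 N, or if a joint passes its speed limit or range.

### The arm

A 6-joint arm with a two-finger parallel gripper is mounted at the origin on the work surface. World frame = base frame: x ahead of the robot, y to its left, z up, the work surface at z = 0. Lengths are in m, angles in rad, forces in N, time in s.
With the tool pointing down it reaches from about 0.3 to 0.95 m from the base axis. Payload 3.1 kg.
Tool frame: the origin (TCP) lies at the very end of the fingers, on their centre line; the grasp point (between the pads) lies 19 mm behind it; y points along the fingers, x is the direction in which the jaws open and shut, and the axes are right-handed (so a half turn about y gives the same grasp; the last joint's range is limited). The gripper opens to 85 mm and grips with 20 to 120 N. Pads are 22 mm wide; open, the fingers measure 114 mm over their backs; the gripper's body (76 mm by 85 mm) begins 54 mm behind the grasp point. The pads swing forward as they close: fully open they stand 13 mm farther back than shut.
Start: joints at [-1.413, 0.308, 1.634, -0, 1.2, -0.07], TCP at [0.141, -0.609, 0.191] pointing down, gripper open.
Joint ranges: [-3.06, 3.06], [-0.79, 1.96], [0.05, 2.63], [-1.19, 4.34], [0.05, 2.64], [-2.94, 2.94]. Speed limits (rad/s): [2.79, 2.79, 3.14, 3.14, 3.14, 3.14].

### API

Orientations are given as a unit quaternion [w, x, y, z].
In Python, from cell import r, eyes, workorder gives the robot as it stands. The module is installed in compiled form; this text tells all that it offers. Calls block until the motion is done:
- r.move_ptp(position, orientation): joint-space move of the TCP to a pose.
- r.line_to(position, ori=None, max_speed=0.15): straight line of the TCP; ori=None keeps the orientation; max_speed is the mean speed in m/s.
- r.goto_joints(angles): joint-space move.
- r.set_gripper(opening, strength=None): opening from 0.0 (shut) to 1.0 (fully open); strength is the grip in N (None keeps the last); returns when the fingers have stopped.
- r.sleep(seconds).
- r.solve_ik(position, orientation): joint angles nearest the present ones, or None.
- r.state(): the state.
- eyes.read_camera(name): name is "side" or "top"; returns a dict with "pixels" (480x640x3 uint8, red, green, blue), "depth" (480x640 float32, m along the optical axis (not along the pixel's ray), 0 where there is no reading), "fx", "fy", "cx", "cy" (pixels), "xyz" and "orientation" of the camera in the world. Camera axes: x right, y down, z forward; pixel columns grow to the right and rows downward; lengths in m; the calibration is good to about 2 mm. A picture is of the moment at which its call begins.
A pose or a line that the arm cannot do raises r.Unreachable and nothing moves.
- workorder.hand_in(): hands the job in, once; it reports no verdict.
The state is a dict: "time_s": time; "joints": joint angles; "qvel": joint speeds; "effort": joint torques, N m; "position": TCP position; "tcp_rot": TCP orientation; "contact_force": force on the tool from outside, world axes, zero at the start; "moment": the same for the moment, N m; "opening": opening from 0.0 (shut) to 1.0 (fully open).
Only numpy, scipy, OpenCV 4.12 (cv2) and the standard library are available. Lean on these libraries where they do the work, as an engineer would, in place of code of your own. Each camera call takes 0.05 s, during which the arm holds its last target.

## Working session

There is one attempt and no reset: what is moved stays moved. The work goes in short steps, each a Python script; the robot and the scene stay as the last script left them, time stands still between calls to the robot, and variables do not carry over. Pictures are saved under pics/ and viewed, and the job is handed in when it is done.

```bash
mkdir -p pics; ls
cat > snap.py <<'E'
from cell import r, eyes, workorder
import numpy as np, cv2, pickle, sys
tag=sys.argv[1]
for n in ("side","top"):
    c=eyes.read_camera(n); pickle.dump(c,open(f"{n}_{tag}.pkl","wb"))
    cv2.imwrite(f"pics/{n}_{tag}.png",c["pixels"][:,:,::-1])
    print(n,c["fx"],c["cx"],c["cy"],c["xyz"],c["orientation"])
s=r.state(); print(s["time_s"],s["position"],s["tcp_rot"],s["contact_force"],s["opening"])
E
python3 snap.py a
```

```text
pics
side 526.7715060172321 318.42672818315606 239.35787563041202 [ 0.43364002 -0.69601089  0.84964962] [-0.37435283  0.92053333 -0.10371508  0.04149137]
top 571.3899920535154 320.67416289440496 241.13209498658202 [0.4022449  0.02914843 1.19861613] [-0.04686969  0.70597098 -0.70416677  0.0596436 ]
0.1 [ 0.1409826  -0.60801466  0.19015029] [ 0.55409672 -0.55309669  0.44048598 -0.43935517] [-0.30002847  0.36409299 -0.45389289] 0.9957614326740837
```

View pics/side_a.png

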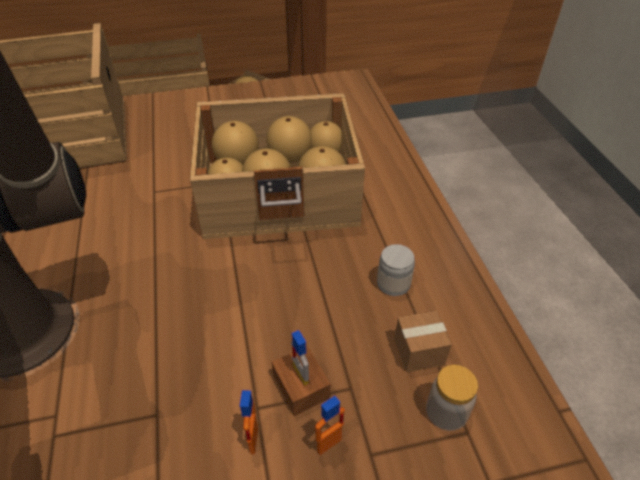

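View pics/top_a.png

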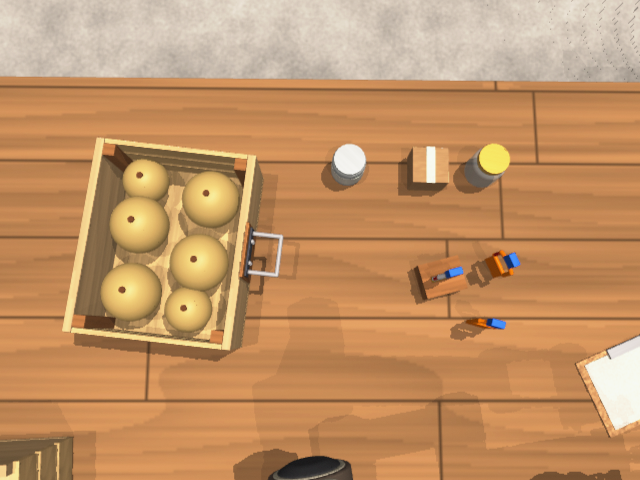

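The side view shows the crate and staple at about (280,190), the racked tag's blue tab at (299,343), and two orange look-alikes at (248,405) and (330,410). In the top view the staple bar is at about (279,255) and the racked tab at about (453,273). I'll zoom in next.

Run:
```python
import pickle,cv2,numpy as np
s=pickle.load(open('side_a.pkl','rb'))['pixels'][:,:,::-1];t=pickle.load(open('top_a.pkl','rb'))['pixels'][:,:,::-1]
def c(im,x,y,w,h,k): return cv2.resize(im[y:y+h,x:x+w],(400,300),interpolation=cv2.INTER_NEAREST)
a=np.hstack([c(s,240,155,80,60,5),c(s,260,320,100,75,4)])
b=np.hstack([c(t,230,220,80,60,5),c(t,400,235,80,60,5)])
cv2.imwrite('pics/z1.png',np.vstack([a,b]))
```

```text
(no output)
```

View pics/z1.png

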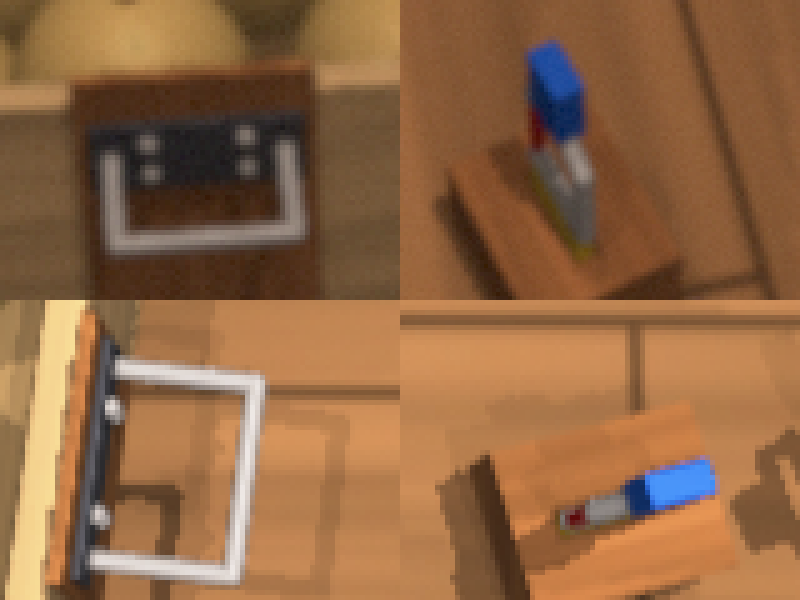

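Zoom: the staple bar runs from (281,236) to (277,275) in the top view, and from (262,203) to (300,201) in the side view. The racked tag's red gate is to the left of the tab in the top view, i.e. towards the crate. Next, measurement by masks and two-view rays.

```bash
cat > geo.py <<'E'
import pickle,cv2,numpy as np
from scipy.spatial.transform import Rotation as R
def load(n): return pickle.load(open(n+'.pkl','rb'))
def ray(c,u,v):
    w,x,y,z=c["orientation"]
    d=R.from_quat([x,y,z,w]).apply([(u-c["cx"])/c["fx"],(v-c["cy"])/c["fy"],1.0]); return np.array(c["xyz"],float),d
def plane(c,u,v,z):
    o,d=ray(c,u,v); return o+d*(z-o[2])/d[2]
def tri(c1,p1,c2,p2):
    o1,d1=ray(c1,*p1);o2,d2=ray(c2,*p2)
    t=np.linalg.lstsq(np.stack([d1,-d2],1),o2-o1,rcond=None)[0]
    a,b=o1+t[0]*d1,o2+t[1]*d2; return (a+b)/2,np.linalg.norm(a-b)
E
python3 - <<'E'
from geo import *
s,t=load('side_a'),load('top_a')
def lab(c,f,x,y,w,h):
    p=c["pixels"][y:y+h,x:x+w]; hsv=cv2.cvtColor(p,cv2.COLOR_RGB2HSV).astype(int)
    return hsv,f(hsv)
# bar: sub-pixel line fit by weighted saturation
for n,c,box in (("side",s,(262,195,40,20)),("top",t,(268,236,20,40))):
    x,y,w,h=box
    hsv,m=lab(c,lambda q:(q[...,1]<70)&(q[...,2]>(110 if n=="side" else 180)),*box)
    print(n);print("\n".join("".join("#" if k else "." for k in row) for row in m))
hsv,m=lab(t,lambda q:(q[...,0]>100)&(q[...,0]<130)&(q[...,1]>120),430,258,45,32)
print("\n".join("".join(str(v//26) if k else "." for k,v in zip(row,vr)) for row,vr in zip(m,hsv[...,2])))
hsv,m=lab(s,lambda q:(q[...,0]>100)&(q[...,0]<130)&(q[...,1]>120),285,325,30,40)
print("\n".join("".join(str(v//26) if k else "." for k,v in zip(row,vr)) for row,vr in zip(m,hsv[...,2])))
E
```

```text
side
##.................................###..
###................................####.
###................................####.
###................................####.
###..............................######.
###................####################.
####..#################################.
######################################..
###########################.............
##############..........................
........................................
........................................
........................................
........................................
........................................
........................................
........................................
........................................
........................................
........................................
top
###############.....
.........######.....
............###.....
...........####.....
...........###......
...........###......
...........###......
...........###......
..........####......
..........####......
..........####......
..........####......
..........####.....
[... 2580 characters left out ...]
55665554..........
........222345555544..........
........222234554433..........
.........22233443333..........
.........22223333333..........
..........2223333333..........
..........2222333333..........
...........222333333..........
...........222333333..........
............22333333..........
.............2333333..........
..............33333...........
..............33..............
..............................
..............................
..............................
..............................
..............................
..............................
..............................
..............................
..............................
..............................
```

Run:
```python
from geo import *
s,t=load('side_a'),load('top_a')
hs=lambda c:cv2.cvtColor(c["pixels"],cv2.COLOR_RGB2HSV).astype(int)
S,T=hs(s),hs(t)
# bar lines: intensity weighted centre across the bar
def wc(V,base):
    w=np.clip(V-base,0,None).astype(float);return (w*np.arange(len(w))).sum()/w.sum()
P=[];
for v in range(241,270):
    sat=255-T[v,268:290,1]; P.append((v,268+wc(sat,np.median(sat)+40)))
P=np.array(P);kt=np.polyfit(P[:,0],P[:,1],1);print("top fit",kt,np.std(P[:,1]-np.polyval(kt,P[:,0])))
Q=[]
for u in range(268,296):
    sat=255-S[196:212,u,1]; Q.append((u,196+wc(sat,np.median(sat)+30)))
Q=np.array(Q);ks=np.polyfit(Q[:,0],Q[:,1],1);print("side fit",ks,np.std(Q[:,1]-np.polyval(ks,Q[:,0])))
n1=np.cross(ray(t,np.polyval(kt,240),240)[1],ray(t,np.polyval(kt,270),270)[1])
q=[(u,np.polyval(ks,u)) for u in(266,298)]
ns=np.cross(ray(s,*q[0])[1],ray(s,*q[1])[1])
d=np.cross(n1,ns);d/=np.linalg.norm(d);print("bar dir",d)
# point on line at which top pixel row v
def at(v):
    o,r=ray(t,np.polyval(kt,v),v); so=np.array(s["xyz"]);k=ns@(so-o)/(ns@r);return o+k*r
for v in (237,255.5,275): print(v,at(v),t["depth"][int(v),int(round(np.polyval(kt,v)))])
# arms centre at u columns 262..272 top : rows
for u in (262,266,270):
    col=255-T[228:284,u,1]
    f=lambda a:228+a[0]+wc(col[a[0]:a[1]],np.median(col)+40)
    print(u,f((0,20)),f((36,56)))
# tab top face
m=((T[...,0]>100)&(T[...,0]<130)&(T[...,1]>120)&(T[...,2]>150));m[:258]=0;m[290:]=0;m[:,:440]=0;m[:,470:]=0
v,u=np.nonzero(m);pt=(u.mean(),v.mean());print("top face",pt,cv2.minAreaRect(np.stack([u,v],1).astype(np.int32)))
for z in(.15,.157,.164):print(plane(t,*pt,z))
dd=t["depth"][m];o,r=ray(t,*pt);print("depth z",(o+r*np.median(dd))[2],dd.min(),dd.max())
m=((S[...,0]>100)&(S[...,0]<130)&(S[...,1]>120));m[:325]=0;m[365:]=0;m[:,:285]=0;m[:,315:]=0
ms=m&(S[...,2]>=112)
v,u=np.nonzero(ms);ps=(u.mean(),v.mean());print("side face",ps);print(tri(t,pt,s,ps))
o,r=ray(s,*ps);dm=s["depth"][ms];print("depth",(o+r*np.median(dm)))
# depth based top-face points, both cams: yaw
for c,mm in((t,((T[...,0]>100)&(T[...,0]<130)&(T[...,1]>120))),(s,m)):
    if c is t: mm[:258]=0;mm[290:]=0;mm[:,:440]=0;mm[:,470:]=0
    X=[]
    for v,u in zip(*np.nonzero(mm)):
        o,r=ray(c,u,v);X.append(o+r*c["depth"][v,u])
    X=np.array(X);print("zmax",np.percentile(X[:,2],[5,50,80,95]))
    K=X[X[:,2]>np.percentile(X[:,2],90)-.006];print(K.mean(0),cv2.minAreaRect((K[:,:2]*1000).astype(np.float32)))
```

```text
top fit [-1.24962106e-01  3.10294847e+02] 0.07519930646044494
side fit [-7.44663432e-02  2.23100068e+02] 0.055941248175826255
bar dir [-0.99385284  0.11068546  0.00229404]
237 [0.56940138 0.08461533 0.1479063 ] 1.0595232
255.5 [0.53470678 0.08847927 0.14798639] 1.058269
275 [0.49851365 0.0925101  0.14806993] 1.0501134
262 234.18548387096774 273.0253164556962
266 234.69583333333333 273.44113263785397
270 235.11989795918367 274.0558659217877
top face (np.float64(455.45360824742266), np.float64(271.4742268041237)) ((455.50006103515625, 271.5000305175781), (7.033533096313477, 13.339459419250488), 75.96376037597656)
[ 0.50582107 -0.23916284  0.15      ]
[ 0.50512965 -0.23737173  0.157     ]
[ 0.50443823 -0.23558063  0.164     ]
depth z 0.15675118048290537 1.0458316 1.0553924
side face (np.float64(298.2962962962963), np.float64(337.6759259259259))
(array([ 0.50510924, -0.23775854,  0.15546843]), np.float64(0.00034170861308506804))
depth [ 0.50481611 -0.2385492   0.15665031]
zmax [0.1386532  0.15621563 0.15804244 0.15939771]
[ 0.5049599  -0.23699801  0.15680303] ((505.105712890625, -237.09385681152344), (12.977471351623535, 27.192399978637695), 14.514575958251953)
zmax [0.1321011  0.1551051  0.15708316 0.15825071]
[ 0.50408781 -0.24328853  0.16213315] ((474.26123046875, -461.82574462890625), (475.02734375, 17.8917236328125), 82.31652069091797)
```

Two-view results:
- **Bar:** middle at about (0.535, 0.0885), height 0.148 m. Direction gives a crate x yaw of about 83.6°.
- **Tab:** top face at (0.505, -0.237), height about 0.156. Tag yaw about 104.5°.

Next I'll touch the bar lightly to check its height.

```bash
cat > h.py <<'E'
from cell import r, eyes, workorder
import numpy as np
from scipy.spatial.transform import Rotation as R
BAR=np.array([0.5347,0.0885,0.148]); BY=np.radians(83.64); CX=np.array([np.cos(BY),np.sin(BY),0])
TAB=np.array([0.5051,-0.2372,0.1395]); TY=np.radians(104.5)
def quat(tagyaw,flip=False):
    y=np.array([0,0,-1.]); a=tagyaw+np.pi/2+(np.pi if flip else 0); x=np.array([np.cos(a),np.sin(a),0])
    q=R.from_matrix(np.stack([x,y,np.cross(x,y)],1)).as_quat(); return [q[3],q[0],q[1],q[2]]
def st(l=""):
    s=r.state(); print(l,"t %.2f"%s["time_s"],np.round(s["position"],4),"F",np.round(s["contact_force"],2),"op %.3f"%s["opening"]); return s
E
python3 - <<'E'
from h import *
for f in(False,True):
    for p,y in((BAR+[0,0,.1],BY),(TAB,TY),(BAR+[0,0,.02],BY)):
        j=r.solve_ik(list(p),quat(y,f)); print(f,None if j is None else np.round(j,2))
st()
E
```

```text
False None
False [-0.52  0.24  1.84 -0.    1.07  2.37]
False None
True [ 0.08  0.1   1.77 -0.    1.27  0.19]
True [-0.52  0.24  1.84 -0.    1.07 -0.77]
True [ 0.08  0.17  1.85 -0.    1.12  0.19]
 t 0.10 [ 0.141  -0.608   0.1902] F [-0.3   0.36 -0.45] op 0.996
```

Run:
```python
from h import *
q=quat(BY,True)
r.set_gripper(0.0,40)
r.move_ptp(list(BAR+[0,0,.06]),q); st("above")
r.line_to(list(BAR+[0,0,.012]),max_speed=.1); s=st("near"); f0=s["contact_force"][2]
z=BAR[2]+.012
while z>BAR[2]-.022:
    z-=.001; r.line_to([BAR[0],BAR[1],z],max_speed=.03); s=r.state()
    if abs(s["contact_force"][2]-f0)>1.5: break
st("touch f0 %.2f cmd %.4f"%(f0,z))
r.line_to(list(BAR+[0,0,.05]),max_speed=.15); st()
```

```text
above t 3.68 [0.5349 0.0877 0.208 ] F [ 0.19  0.44 -0.01] op -0.000
near t 4.32 [0.535  0.0884 0.1601] F [-0.28  0.02 -0.  ] op 0.005
touch f0 -0.00 cmd 0.1500 t 6.82 [0.5346 0.0885 0.1499] F [-0.12  0.02 -1.62] op -0.005
 t 7.28 [0.5349 0.0885 0.1982] F [-0.26 -0.16 -0.42] op 0.000
```

The reading's sign is unexpected and it is only just above noise, so I'll re-touch with settled readings.

Run:
```python
from h import *
r.line_to([BAR[0],BAR[1],.1535],max_speed=.1)
for z in(.1535,.1515,.1505,.150,.1495,.149,.1485,.148,.1475,.147):
    r.line_to([BAR[0],BAR[1],z],max_speed=.03); r.sleep(.08)
    F=[];
    for k in range(4): F.append(r.state()["contact_force"]); r.sleep(.01)
    s=r.state();print(z,np.round(s["position"][2],4),np.round(np.mean(F,0),2))
    if np.abs(np.mean(F,0)[2])>5: break
r.line_to(list(BAR+[0,0,.06]),max_speed=.2); st()
```

```text
0.1535 0.1541 [-0.13  0.08  0.27]
0.1515 0.1514 [-0.46  0.04 -0.21]
0.1505 0.1504 [ 0.01  0.52 -0.01]
0.15 0.15 [-0.36 -0.27 -0.31]
0.1495 0.1495 [-0.16 -0.06  0.34]
0.149 0.149 [-0.28 -0.09  0.05]
0.1485 0.1485 [ 0.09  0.15 -0.07]
0.148 0.148 [-0.23 -0.4  -0.14]
0.1475 0.1475 [-0.09 -0.46  0.38]
0.147 0.147 [ 0.13  0.14 -0.12]
 t 12.00 [0.5351 0.0885 0.2085] F [-0.18 -0.09 -1.31] op -0.000
```

No contact down to 0.147, so the earlier trigger was noise. Continuing lower.

```bash
python3 - <<'E'
from h import *
r.line_to([BAR[0],BAR[1],.1475],max_speed=.15)
z=.147
while z>.125:
    z-=.001
    r.line_to([BAR[0],BAR[1],z],max_speed=.03); r.sleep(.04)
    F=[]
    for k in range(3): F.append(r.state()["contact_force"]); r.sleep(.01)
    F=np.mean(F,0);print(round(z,4),np.round(r.state()["position"],4),np.round(F,2))
    if np.abs(F[2])>2: break
st()
E
python3 snap.py b
```

```text
0.146 [0.5354 0.0886 0.147 ] [-0.29  0.11  0.19]
0.145 [0.5347 0.0885 0.1451] [ 0.47 -0.16 -0.22]
0.144 [0.5346 0.0885 0.1439] [-0.08 -0.37  0.65]
0.143 [0.5347 0.0885 0.1429] [-0.19 -0.27  0.11]
0.142 [0.5347 0.0885 0.142 ] [-0.12 -0.19  0.06]
0.141 [0.5347 0.0885 0.141 ] [-0.25  0.32 -0.69]
0.14 [0.5347 0.0885 0.1399] [-0.83  0.07 -0.24]
0.139 [0.5347 0.0885 0.1389] [ 0.06  0.32 -0.12]
0.138 [0.5347 0.0885 0.138 ] [-0.06 -0.19  0.38]
0.137 [0.5347 0.0885 0.137 ] [-0.56 -0.11  0.29]
0.136 [0.5347 0.0885 0.1359] [ 0.04  0.02 -0.08]
0.135 [0.5346 0.0885 0.1349] [0.49 0.08 0.25]
0.134 [0.5347 0.0885 0.134 ] [ 0.21  0.17 -0.05]
0.133 [0.5346 0.0885 0.1329] [-0.02  0.21  0.23]
0.132 [0.5347 0.0885 0.132 ] [ 0.45 -0.09  0.3 ]
0.131 [0.5347 0.0885 0.131 ] [-0.25 -0.03  0.11]
0.13 [0.5347 0.0885 0.1299] [ 0.17 -0.48  0.02]
0.129 [0.5347 0.0885 0.129 ] [ 0.15 -0.24  0.12]
0.128 [0.5346 0.0885 0.1279] [-0.51  0.29  0.04]
0.127 [0.5347 0.0885 0.127 ] [ 0.27 -0.15 -0.5 ]
0.126 [0.5347 0.0885 0.126 ] [ 0.16  0.   -0.05]
0.125 [0.5347 0.0885 0.125 ] [ 0.24 -0.07 -0.38]
 t 19.52 [0.5347 0.0885 0.125 ] F [0.83 0.61 0.15] op -0.001
side 526.7715060172321 318.42672818315606 239.35787563041202 [ 0.43364002 -0.69601089  0.84964962] [-0.37435283  0.92053333 -0.10371508  0.04149137]
top 571.3899920535154 320.67416289440496 241.13209498658202 [0.4022449  0.02914843 1.19861613] [-0.04686969  0.70597098 -0.70416677  0.0596436 ]
19.6167 [0.53471096 0.08848267 0.12500142] [-0.70600125  0.70603537 -0.03921878  0.03921965] [ 0.02957274 -0.04398924 -0.58944032] 0.0022036047848069517
```

Run:
```python
import pickle,cv2,numpy as np
s=pickle.load(open('side_b.pkl','rb'))['pixels'][:,:,::-1];t=pickle.load(open('top_b.pkl','rb'))['pixels'][:,:,::-1]
def c(im,x,y,w,h): return cv2.resize(im[y:y+h,x:x+w],(400,300),interpolation=cv2.INTER_NEAREST)
cv2.imwrite('pics/z2.png',np.hstack([c(s,240,155,80,60),c(t,230,220,80,60)]))
```

```text
(no output)
```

View pics/z2.png

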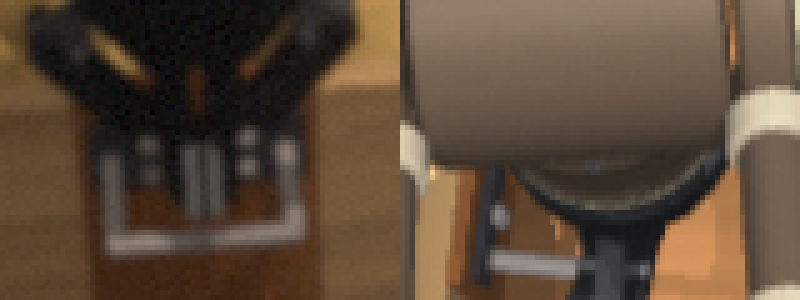

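The side view shows the shut fingertips ending at about (281,199). That is just above the bar line in the image and possibly behind the bar. I'll compare with the projected TCP.

Run:
```python
from geo import *
s,t=load('side_b'),load('top_b')
def proj(c,p):
    w,x,y,z=c["orientation"];q=R.from_quat([x,y,z,w]).inv().apply(np.array(p)-c["xyz"]);return q[:2]/q[2]*c["fx"]+[c["cx"],c["cy"]],q[2]
for p in([.5347,.0885,.125],[.5347,.0885,.148],[.5347,.0885,.14],[.5347,.0885,.165]): print(p,proj(s,p),proj(t,p))
print(plane(s,281,198.6,.125), plane(s,281,198.6,.148))
o,d=ray(s,281,196);print("depth tip",o+d*s["depth"][196,281])
for v in range(186,208,2):
    o,d=ray(s,281,v);print(v,s["pixels"][v,281],o+d*s["depth"][v,281])
o,d=ray(load('side_a'),281,202);print("bar depth a",[ (v,(lambda od:np.round(od[0]+od[1]*load('side_a')["depth"][v,283],4))(ray(s,283,v))) for v in range(199,206)])
```

```text
[0.5347, 0.0885, 0.125] (array([281.59331929, 210.64868931]), np.float64(1.0685567195581382)) (array([279.0246332 , 257.02742402]), np.float64(1.0801005891498405))
[0.5347, 0.0885, 0.148] (array([281.00199909, 202.16312261]), np.float64(1.052082352099175)) (array([278.35536258, 255.50267656]), np.float64(1.0573652790238621))
[0.5347, 0.0885, 0.14] (array([281.20976473, 205.14460233]), np.float64(1.0578125668675102)) (array([278.59139253, 256.04040532]), np.float64(1.065273212980724))
[0.5347, 0.0885, 0.165] (array([280.55289455, 195.71837994]), np.float64(1.0399056457164633)) (array([277.84188731, 254.33286558]), np.float64(1.04056091936553))
[0.53993609 0.12516049 0.125     ] [0.53656231 0.09909694 0.148     ]
depth tip [0.53425228 0.0785283  0.17281432]
186 [63 62 59] [0.53593859 0.08126509 0.19558167]
188 [65 62 60] [0.5350128  0.07621213 0.19490394]
190 [63 61 58] [0.53483464 0.07685686 0.18938911]
192 [65 62 57] [0.53471139 0.07793946 0.18345436]
194 [61 58 55] [0.53445003 0.07798172 0.17837271]
196 [59 55 52] [0.53425228 0.0785283  0.17281432]
198 [59 45 43] [0.53391964 0.07805125 0.16811412]
200 [74 54 43] [0.54267109 0.14789802 0.10099808]
202 [83 75 68] [0.53454966 0.08718747 0.14960463]
204 [75 62 52] [0.53397169 0.08486641 0.14640628]
206 [66 43 25] [0.54130484 0.14429275 0.08717314]
bar depth a [(199, array([0.5468, 0.1454, 0.1052])), (200, array([0.5466, 0.1449, 0.1028])), (201, array([0.5388, 0.0879, 0.1508])), (202, array([0.5383, 0.0854, 0.1504])), (203, array([0.538 , 0.0838, 0.1492])), (204, array([0.5378, 0.0838, 0.1465])), (205, array([0.5456, 0.1427, 0.0906]))]
```

The depth image puts the visible fingertip ends at z ≈ 0.166, but the reported TCP is at 0.125. I'll check that offset in open space, shut and partly open, on the way to the tag.

```bash
python3 - <<'E'
from h import *
r.line_to(list(BAR+[0,0,.06]),max_speed=.2)
q=quat(TY,True)
r.move_ptp([.50,-.12,.20],q); st()
E
python3 snap.py c
python3 - <<'E'
from h import *
r.set_gripper(0.5)
st()
E
python3 snap.py d
python3 - <<'E'
import pickle,cv2,numpy as np
ims=[pickle.load(open(n+'.pkl','rb'))['pixels'][:,:,::-1] for n in('side_c','top_c','side_d','top_d')]
r=lambda i:cv2.resize(i,(400,300),interpolation=cv2.INTER_AREA)
cv2.imwrite('pics/z3.png',np.vstack([np.hstack([r(ims[0]),r(ims[1])]),np.hstack([r(ims[2]),r(ims[3])])]))
E
```

```text
t 21.04 [ 0.4992 -0.1193  0.1986] F [-0.07 -0.01  0.59] op -0.001
side 526.7715060172321 318.42672818315606 239.35787563041202 [ 0.43364002 -0.69601089  0.84964962] [-0.37435283  0.92053333 -0.10371508  0.04149137]
top 571.3899920535154 320.67416289440496 241.13209498658202 [0.4022449  0.02914843 1.19861613] [-0.04686969  0.70597098 -0.70416677  0.0596436 ]
21.1417 [ 0.49993757 -0.11872868  0.19932494] [ 0.70177346 -0.70104372 -0.08927615  0.08989705] [0.67310845 0.0717815  0.78910881] -0.002078253397290298
 t 21.62 [ 0.5001 -0.1198  0.2001] F [-0.44  0.23  0.31] op 0.502
side 526.7715060172321 318.42672818315606 239.35787563041202 [ 0.43364002 -0.69601089  0.84964962] [-0.37435283  0.92053333 -0.10371508  0.04149137]
top 571.3899920535154 320.67416289440496 241.13209498658202 [0.4022449  0.02914843 1.19861613] [-0.04686969  0.70597098 -0.70416677  0.0596436 ]
21.725 [ 0.50006567 -0.11997256  0.20008899] [-0.70142396  0.70148221  0.08930762 -0.08916994] [0.61051701 0.05805382 0.50113816] 0.49918308129936356
```

View pics/z3.png

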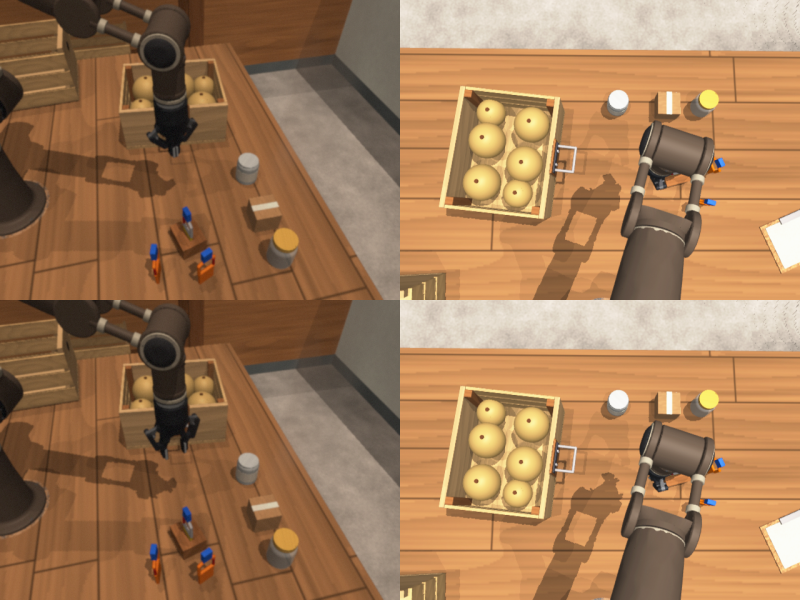

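Run:
```python
from geo import *
def proj(c,p):
    w,x,y,z=c["orientation"];q=R.from_quat([x,y,z,w]).inv().apply(np.array(p)-c["xyz"]);return q[:2]/q[2]*c["fx"]+[c["cx"],c["cy"]]
ims=[]
for n in "cd":
    s=load('side_'+n);t=load('top_'+n);print(n,"TCP proj",proj(s,[.5,-.12,.20]),proj(t,[.5,-.12,.20]))
    im=s["pixels"][:,:,::-1];x,y=230,190
    ims.append(cv2.resize(im[y:y+75,x:x+100],(400,300),interpolation=cv2.INTER_NEAREST))
    im=t["pixels"][:,:,::-1];x,y=380,110
    ims.append(cv2.resize(im[y:y+75,x:x+100],(400,300),interpolation=cv2.INTER_NEAREST))
    # lowest hand point from depth: points within 8cm xy of tcp, and z>.1
    vv,uu=np.mgrid[150:300,220:360];w,a,b,c=s["orientation"]
    X=R.from_quat([a,b,c,w]).apply(np.stack([(uu-s["cx"])/s["fx"],(vv-s["cy"])/s["fy"],np.ones(uu.shape)],-1).reshape(-1,3))*s["depth"][150:300,220:360].reshape(-1,1)+s["xyz"]
    k=(X[:,2]>.1)&(np.abs(X[:,1]+.12)<.1);X=X[k];uv=np.stack([uu.ravel(),vv.ravel()],1)[k]
    o=np.argsort(X[:,2])[:12]
    for i in o[::2]:print(uv[i],np.round(X[i],4))
cv2.imwrite('pics/z4.png',np.vstack([np.hstack(ims[:2]),np.hstack(ims[2:])]))
```

```text
c TCP proj [280.56601331 263.97930333] [395.22716485 271.79545462]
[276 250] [ 0.4941 -0.1235  0.2387]
[284 250] [ 0.5063 -0.1279  0.2405]
[280 251] [ 0.4996 -0.1299  0.2418]
[283 250] [ 0.5044 -0.13    0.2431]
[277 251] [ 0.4948 -0.1307  0.2438]
[279 251] [ 0.4978 -0.1321  0.2445]
d TCP proj [280.56601331 263.97930333] [395.22716485 271.79545462]
[264 254] [ 0.474  -0.1307  0.2418]
[289 238] [ 0.5186 -0.1053  0.2423]
[293 243] [ 0.5227 -0.1187  0.2433]
[292 242] [ 0.5214 -0.1168  0.244 ]
[269 254] [ 0.4814 -0.1351  0.2447]
[264 253] [ 0.4741 -0.1316  0.245 ]
```

View pics/z4.png

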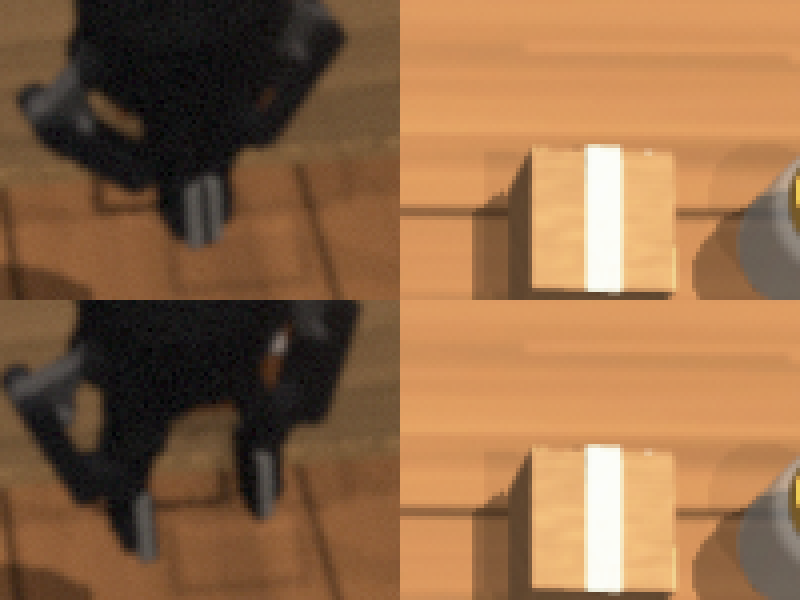

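Both poses agree. The real fingertips are about 41 mm above the reported TCP, with x and y correct. The camera's own heights match the known tab height, so I trust the images. I'll apply that offset and grasp the tab. After that, only the relative tab-to-bar motion matters.

```bash
cat >> h.py <<'E'
D=0.041
ZG=TAB[2]-.014-D   # TCP z at grasp in rack
E
python3 - <<'E'
from h import *
r.line_to([TAB[0],TAB[1],.175],ori=quat(TY,True),max_speed=.15); st()
r.line_to([TAB[0],TAB[1],ZG],max_speed=.08); st("down")
r.set_gripper(0.0,60); st("grip")
r.sleep(.1)
st()
E
python3 snap.py e
python3 - <<'E'
import pickle,cv2,numpy as np
s=pickle.load(open('side_e.pkl','rb'))['pixels'][:,:,::-1];t=pickle.load(open('top_e.pkl','rb'))['pixels'][:,:,::-1]
def c(im,x,y,w,h): return cv2.resize(im[y:y+h,x:x+w],(400,300),interpolation=cv2.INTER_NEAREST)
cv2.imwrite('pics/z5.png',np.hstack([c(s,250,310,100,75),c(t,400,220,100,75)]))
E
```

```text
t 22.68 [ 0.505  -0.2366  0.175 ] F [-0.27 -0.13 -0.33] op 0.496
down t 23.96 [ 0.5057 -0.2376  0.0852] F [-0.51 -0.4  -0.62] op 0.503
grip t 24.32 [ 0.5057 -0.2376  0.0852] F [-0.27 -0.4   2.44] op 0.156
 t 24.43 [ 0.5057 -0.2376  0.0852] F [ 1.59 -0.63  3.7 ] op 0.157
side 526.7715060172321 318.42672818315606 239.35787563041202 [ 0.43364002 -0.69601089  0.84964962] [-0.37435283  0.92053333 -0.10371508  0.04149137]
top 571.3899920535154 320.67416289440496 241.13209498658202 [0.4022449  0.02914843 1.19861613] [-0.04686969  0.70597098 -0.70416677  0.0596436 ]
24.525 [ 0.50568655 -0.23754026  0.08520362] [-0.7011545   0.70174738  0.08963198 -0.08887684] [-0.25004195  0.43266176  3.36311622] 0.15458548922488557
```

View pics/z5.png

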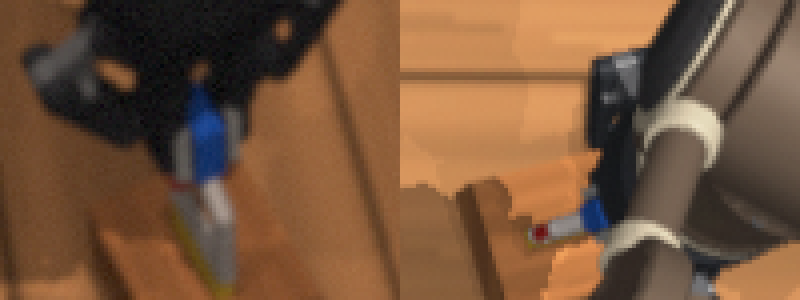

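The grip is on the tab: opening 0.156, about 13 mm, and the side view shows the fingers on either side of the blue tab. Now lift and go to the pre-hook pose.

```bash
python3 - <<'E'
from h import *
x,y,z=.5055,-.2374,.0852
r.line_to([x,y,z+.055],max_speed=.08); st("lift")
r.line_to([x,y,z+.085],max_speed=.12)
# tab z = tcp + dz
dz=.1395-.0852
P=BAR-.050*CX; P[2]=BAR[2]+.0485-dz
np.save("pre.npy",P)
r.line_to([P[0],P[1],z+.085],ori=quat(BY,True),max_speed=.17); st("over")
r.line_to(list(P),max_speed=.1); r.sleep(.2); st("pre"); print(P)
E
python3 snap.py f
python3 - <<'E'
import pickle,cv2,numpy as np
s=pickle.load(open('side_f.pkl','rb'))['pixels'][:,:,::-1];t=pickle.load(open('top_f.pkl','rb'))['pixels'][:,:,::-1]
def c(im,x,y,w,h): return cv2.resize(im[y:y+h,x:x+w],(400,300),interpolation=cv2.INTER_NEAREST)
cv2.imwrite('pics/z6.png',np.hstack([c(s,230,170,100,75),c(t,240,220,100,75)]))
E
```

```text
lift t 25.38 [ 0.505  -0.2372  0.1399] F [-1.36 -0.25 -1.38] op 0.150
over t 27.56 [0.5291 0.0383 0.1701] F [-0.33  0.08 -0.53] op 0.154
pre t 28.19 [0.5299 0.0387 0.143 ] F [ 0.76 -0.39 -0.58] op 0.158
[0.52916124 0.03880773 0.1422    ]
side 526.7715060172321 318.42672818315606 239.35787563041202 [ 0.43364002 -0.69601089  0.84964962] [-0.37435283  0.92053333 -0.10371508  0.04149137]
top 571.3899920535154 320.67416289440496 241.13209498658202 [0.4022449  0.02914843 1.19861613] [-0.04686969  0.70597098 -0.70416677  0.0596436 ]
28.2917 [0.52971828 0.0388075  0.14287051] [ 0.7060366  -0.70600016  0.03876184 -0.0396688 ] [ 0.18094036 -0.32426866 -1.42127531] 0.15335298338647252
```

View pics/z6.png

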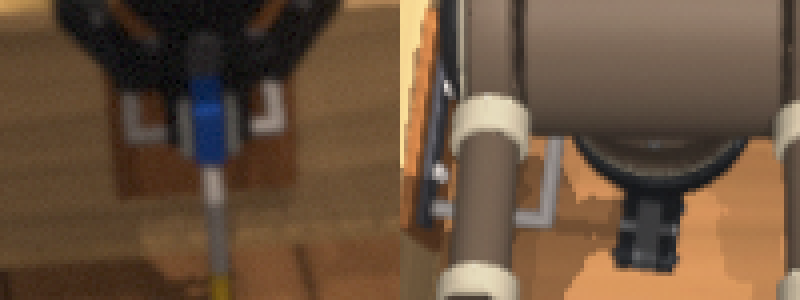

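Run:
```python
from geo import *
s=load('side_f')
T=cv2.cvtColor(s["pixels"],cv2.COLOR_RGB2HSV).astype(int)
b=(T[...,0]>95)&(T[...,0]<130)&(T[...,1]>110)
for u in(279,281,283,284):
    vs=np.nonzero(b[180:225,u])[0]+180; v=vs.max()+.5
    o,d=ray(s,u,v); k=(.0388-.0129-o[1])/d[1]; print(u,vs.min(),vs.max(),"bottom z",np.round(o+k*d,4), "depth pt",np.round((lambda q:q[0]+q[1]*s["depth"][vs.max()-1,u])(ray(s,u,vs.max()-1)),4))
# yellow plate top edge / bottom
y=(T[...,0]>20)&(T[...,0]<35)&(T[...,1]>150)
vs,us=np.nonzero(y[200:300,260:310]);
if len(vs):
    u=260+us.mean()
    for v in(200+vs.min()-.5,200+vs.max()+.5):
        o,d=ray(s,u,v);k=(.0388-.022-o[1])/d[1];print("yellow",u,v,np.round(o+k*d,4))
```

```text
279 189 209 bottom z [0.5219 0.0259 0.1867] depth pt [0.5224 0.0279 0.1886]
281 189 210 bottom z [0.5255 0.0259 0.1834] depth pt [0.5257 0.0257 0.1874]
283 189 210 bottom z [0.5293 0.0259 0.1827] depth pt [0.5296 0.0271 0.1853]
284 189 210 bottom z [0.5312 0.0259 0.1823] depth pt [0.5313 0.0255 0.1864]
yellow 285.0 239.5 [0.5282 0.0168 0.1144]
yellow 285.0 253.5 [0.5263 0.0168 0.0746]
```

Heights agree within 2 mm (blue bottom edge at about 0.182 vs 0.180 expected), inside the press window. I'll advance with a force stop, 1 mm lower.

```bash
python3 - <<'E'
from h import *
P=np.load("pre.npy"); P[2]-=.001
f0=np.mean([(r.sleep(.02),r.state()["contact_force"])[1] for _ in range(5)],0)
print("f0",f0)
r.line_to(list(P+.017*CX),max_speed=.06); st()
a=.017
while a<.0605:
    a+=.002; r.line_to(list(P+a*CX),max_speed=.04)
    s=r.state();F=s["contact_force"]-f0; print("%.3f"%a,"act %.4f"%((s["position"]-P)@CX),np.round(F,1),"along %.1f"%(F@CX))
    if np.linalg.norm(F)>15: print("STOP");break
st()
E
python3 snap.py g
python3 - <<'E'
import pickle,cv2,numpy as np
s=pickle.load(open('side_g.pkl','rb'))['pixels'][:,:,::-1];t=pickle.load(open('top_g.pkl','rb'))['pixels'][:,:,::-1]
def c(im,x,y,w,h): return cv2.resize(im[y:y+h,x:x+w],(400,300),interpolation=cv2.INTER_NEAREST)
cv2.imwrite('pics/z7.png',np.hstack([c(s,230,160,100,75),c(t,240,220,100,75)]))
E
```

```text
f0 [ 0.21141586  0.09919561 -0.87009124]
 t 28.81 [0.531  0.0562 0.1411] F [-1.07 -0.29 -0.86] op 0.151
0.019 act 0.0190 [-1.  -0.7 -0.7] along -0.8
0.021 act 0.0210 [-0.5  0.3 -1.1] along 0.2
0.023 act 0.0224 [-0.6 -2.  -0.1] along -2.1
0.025 act 0.0248 [ 0.1 -2.8 -0.7] along -2.8
0.027 act 0.0270 [-0.3 -3.6 -1.5] along -3.6
0.029 act 0.0290 [-0.8 -3.2 -0.5] along -3.3
0.031 act 0.0311 [ 0.2 -2.6 -0.3] along -2.6
0.033 act 0.0331 [-0.1 -3.2 -0.4] along -3.2
0.035 act 0.0352 [-1.  -3.8 -2.5] along -3.9
0.037 act 0.0372 [-0.8 -2.3 -2.5] along -2.4
0.039 act 0.0393 [-0.2 -3.  -3. ] along -3.0
0.041 act 0.0413 [ 0.2 -3.2 -2. ] along -3.2
0.043 act 0.0433 [-0.6 -2.1 -3. ] along -2.1
0.045 act 0.0453 [-0.5 -1.9 -2.4] along -2.0
0.047 act 0.0473 [-0.3 -1.5 -3.4] along -1.5
0.049 act 0.0494 [-0.5 -2.6 -3.4] along -2.7
0.051 act 0.0516 [ 0.1 -0.8 -3.1] along -0.8
0.053 act 0.0539 [ 0.7  0.8 -4.5] along 0.8
0.055 act 0.0559 [-0.5  2.3 -5.7] along 2.2
0.057 act 0.0575 [ 0.5  1.6 -4.5] along 1.6
0.059 act 0.0590 [ 0.5 -0.6 -0.4] along -0.5
0.061 act 0.0610 [ 0.1 -0.9  0.5] along -0.8
 t 34.31 [0.5362 0.0994 0.1416] F [ 0.27 -0.76 -0.42] op 0.155
side 526.7715060172321 318.42672818315606 239.35787563041202 [ 0.43364002 -0.69601089  0.84964962] [-0.37435283  0.92053333 -0.10371508  0.04149137]
top 571.3899920535154 320.67416289440496 241.13209498658202 [0.4022449  0.02914843 1.19861613] [-0.04686969  0.70597098 -0.70416677  0.0596436 ]
34.4083 [0.53602465 0.09939269 0.14134916] [-0.70598707  0.70605197 -0.03910602  0.03928857] [ 0.38955291 -0.30313228 -1.12042955] 0.15088906396812
```

View pics/z7.png

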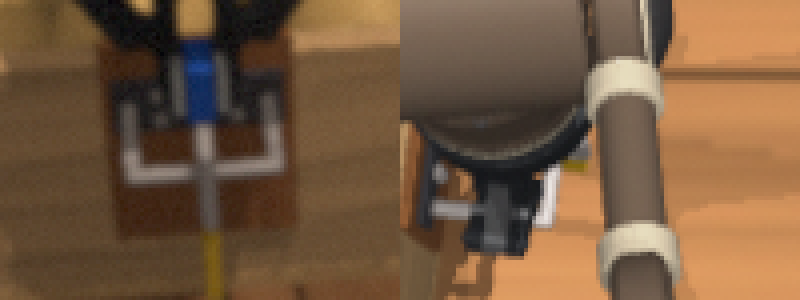

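The force profile fits a clean pass: touch at 21.5 mm, 3–6 N, then a drop at about 58 mm as the gate snapped. The side view shows the bar now behind the spine, at crop (205,170). Now centre and draw down.

```bash
python3 - <<'E'
from h import *
P=np.load("pre.npy"); P[2]-=.001
f0=np.mean([(r.sleep(.02),r.state()["contact_force"])[1] for _ in range(4)],0)
r.line_to(list(P+.051*CX),max_speed=.06); s=st("centred")
Q=P+.051*CX
r.line_to(list(Q-[0,0,.016]),max_speed=.06); st()
d=.016
while d<.032:
    d+=.001 if d<.018 else .0004
    r.line_to(list(Q-[0,0,d]),max_speed=.02); r.sleep(.03)
    F=np.mean([(r.sleep(.008),r.state()["contact_force"])[1] for _ in range(3)],0)-f0
    print("%.4f"%d,"z %.4f"%r.state()["position"][2],np.round(F,1))
    if F[2]>9 : break
    if np.linalg.norm(F)>14: print("STOP");break
for k in range(5):
    r.sleep(.1); print(np.round(np.array(r.state()["contact_force"])-f0,1))
np.save("tug.npy",r.state()["position"]);st()
E
python3 snap.py h
python3 - <<'E'
import pickle,cv2,numpy as np
s=pickle.load(open('side_h.pkl','rb'))['pixels'][:,:,::-1];t=pickle.load(open('top_h.pkl','rb'))['pixels'][:,:,::-1]
def c(im,x,y,w,h): return cv2.resize(im[y:y+h,x:x+w],(400,300),interpolation=cv2.INTER_NEAREST)
cv2.imwrite('pics/z8.png',np.hstack([c(s,230,160,100,75),c(t,240,220,100,75)]))
E
```

```text
centred t 34.79 [0.5347 0.0889 0.1411] F [ 0.25 -0.62 -2.12] op 0.152
 t 35.21 [0.534  0.0896 0.1242] F [-0.9  -0.52 -1.32] op 0.156
0.0170 z 0.1244 [-0.6 -0.2 -0.9]
0.0180 z 0.1232 [-0.  -0.3 -0.1]
0.0184 z 0.1228 [-0.1 -0.5 -0.1]
0.0188 z 0.1224 [ 0.   0.6 -0. ]
0.0192 z 0.1220 [-0.4  0.4 -0.1]
0.0196 z 0.1216 [-0.4  0.2 -0. ]
0.0200 z 0.1212 [ 0.1 -0.3 -0.2]
0.0204 z 0.1208 [-0.1 -0.3 -0.1]
0.0208 z 0.1204 [-0.  -0.4 -0. ]
0.0212 z 0.1200 [ 0.2  0.3 -0.2]
0.0216 z 0.1196 [-0.6 -0.1  0. ]
0.0220 z 0.1194 [-0.4 -0.4  1.2]
0.0224 z 0.1192 [-1.6  0.3  3.7]
0.0228 z 0.1191 [-2.1  0.7  5.7]
0.0232 z 0.1190 [-2.9  0.2  7.1]
0.0236 z 0.1189 [-3.6  0.   9.4]
[-4.9  0.5  9.3]
[-3.5  0.8  8.8]
[-3.3  0.9  9.3]
[-3.1  0.3  9.4]
[-3.8 -0.7  8.6]
 t 40.64 [0.5351 0.0896 0.119 ] F [-3.54 -0.66  7.73] op 0.150
side 526.7715060172321 318.42672818315606 239.35787563041202 [ 0.43364002 -0.69601089  0.84964962] [-0.37435283  0.92053333 -0.10371508  0.04149137]
top 571.3899920535154 320.67416289440496 241.13209498658202 [0.4022449  0.02914843 1.19861613] [-0.04686969  0.70597098 -0.70416677  0.0596436 ]
40.7417 [0.53506393 0.08959243 0.11895221] [ 0.70607343 -0.70596101  0.03910912 -0.03936809] [-2.33463196 -0.43236216  8.52161006] 0.15539283475581525
```

View pics/z8.png

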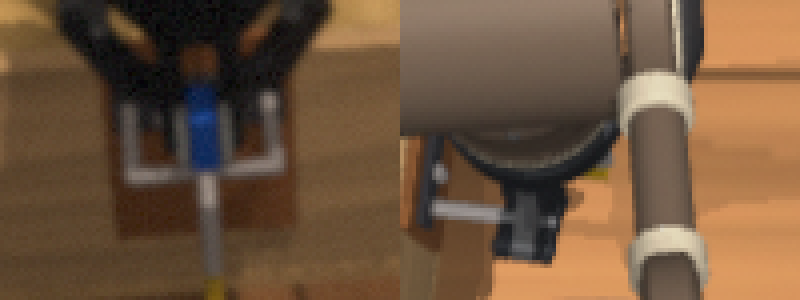

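The tug held about 9 N for 0.5 s. Contact came at about 26 mm bar depth, which matches the crook. Side view: the bar sits just under the blue tab, at crop (205,172). Now relax to a light load, open slightly and withdraw upward.

```bash
python3 - <<'E'
from h import *
P=np.load("pre.npy"); P[2]-=.001
Q=P+.051*CX
r.line_to(list(Q-[0,0,.0221]),max_speed=.02); r.sleep(.1); st("light")
r.set_gripper(0.3); st("open")
r.sleep(.3)
p=np.array(r.state()["position"])
r.line_to(list(p+[0,0,.05]),max_speed=.06)
r.line_to(list(p+[0,0,.10]),max_speed=.15)
up=p+[0,0,.15]-.22*CX
r.line_to(list(up),max_speed=.2);st("away")
E
python3 snap.py i
python3 - <<'E'
import pickle,cv2,numpy as np
s=pickle.load(open('side_i.pkl','rb'))['pixels'][:,:,::-1];t=pickle.load(open('top_i.pkl','rb'))['pixels'][:,:,::-1]
def c(im,x,y,w,h): return cv2.resize(im[y:y+h,x:x+w],(400,300),interpolation=cv2.INTER_NEAREST)
r=lambda i:cv2.resize(i,(400,300),interpolation=cv2.INTER_AREA)
cv2.imwrite('pics/z9.png',np.vstack([np.hstack([c(s,230,160,100,75),c(t,230,220,100,75)]),np.hstack([r(s),r(t)])]))
E
```

```text
light t 41.09 [0.5352 0.0895 0.1192] F [-0.41  0.32  2.71] op 0.152
open t 41.37 [0.5345 0.0894 0.1186] F [ 0.67  0.33 -1.47] op 0.299
away t 44.41 [ 0.5102 -0.1283  0.2685] F [-0.61 -1.01  1.16] op 0.300
side 526.7715060172321 318.42672818315606 239.35787563041202 [ 0.43364002 -0.69601089  0.84964962] [-0.37435283  0.92053333 -0.10371508  0.04149137]
top 571.3899920535154 320.67416289440496 241.13209498658202 [0.4022449  0.02914843 1.19861613] [-0.04686969  0.70597098 -0.70416677  0.0596436 ]
44.5083 [ 0.51030316 -0.1281212   0.26860645] [ 0.70624729 -0.70584174  0.03901518 -0.03847107] [-0.47930929  0.94152977  0.24072776] 0.29980166813517106
```

View pics/z9.png

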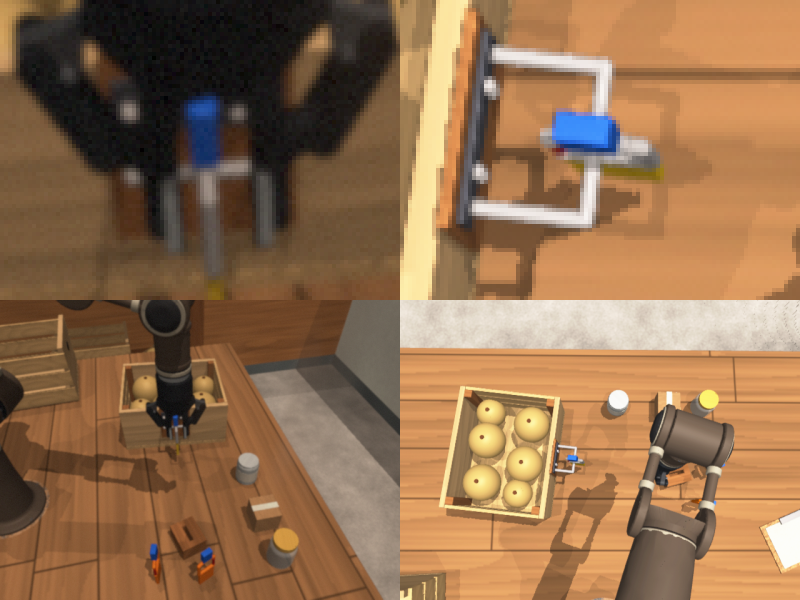

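The tag hangs on the bar with its tab at about (277,253) in the top view and the spine in front of the bar in the side view. I'll wait and check that it has settled.

```bash
python3 - <<'E'
from h import *
r.line_to([.47,-.24,.28],max_speed=.2); r.sleep(1.5); st()
E
python3 snap.py j >/dev/null; python3 -c "from h import *; r.sleep(.6)"; python3 snap.py k >/dev/null
python3 - <<'E'
from geo import *
ims=[]
for n in "ijk":
    t,s=load('top_'+n),load('side_'+n)
    T=cv2.cvtColor(t["pixels"],cv2.COLOR_RGB2HSV).astype(int)
    m=(T[...,0]>100)&(T[...,0]<130)&(T[...,1]>120)&(T[...,2]>150);m[:240]=0;m[270:]=0;m[:,:260]=0;m[:,300:]=0
    v,u=np.nonzero(m);p=plane(t,u.mean(),v.mean(),.148+.044);print(n,u.mean(),v.mean(),"tab top",p, "crook-mid",(p-[.5347,.0885,0])[:2], "depth z",1.1986-np.median(t["depth"][m]))
    d=cv2.absdiff(t["pixels"],load('top_k')["pixels"])[230:285,255:310]; print("diff vs k",d.max(),d.mean())
    y=(T[...,0]>20)&(T[...,0]<35)&(T[...,1]>150)
s,t=load('side_k'),load('top_k')
c=lambda im,x,y,w,h: cv2.resize(im[y:y+h,x:x+w,::-1],(400,300),interpolation=cv2.INTER_NEAREST)
cv2.imwrite('pics/z10.png',np.hstack([c(s["pixels"],230,160,100,75),c(t["pixels"],250,225,60,45)]))
E
```

```text
t 46.75 [ 0.47 -0.24  0.28] F [-0.09  0.06  0.44] op 0.299
i 275.2566371681416 252.07079646017698 tab top [0.53526951 0.09158175 0.192     ] crook-mid [0.00056951 0.00308175] depth z 0.18280399
diff vs k 28 4.4870523415977965
j 275.1711711711712 252.04504504504504 tab top [0.53531505 0.09173381 0.192     ] crook-mid [0.00061505 0.00323381] depth z 0.18323982
diff vs k 33 0.593168044077135
k 275.1711711711712 252.04504504504504 tab top [0.53531505 0.09173381 0.192     ] crook-mid [0.00061505 0.00323381] depth z 0.18318057
diff vs k 0 0.0
```

View pics/z10.png

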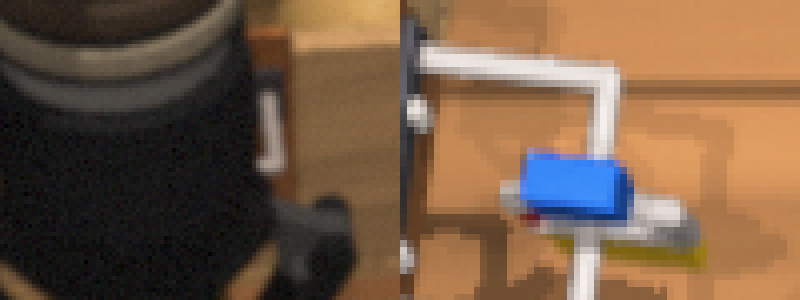

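The tag is at rest (tab centroid unchanged over 0.6 s) and about 3 mm from the bar's middle. In the top view the red gate shows at the hook's crate-side edge, as when shut. Handing in.

```bash
python3 -c "
from h import *
st(); workorder.hand_in()"
```

```text
t 47.55 [ 0.47 -0.24  0.28] F [-0.56 -0.4   0.69] op 0.301
the job is handed in; nothing more can be done
```

The yellow tag is clipped on the staple bar and hanging at rest near its middle, and I handed the job in at about 47.6 s. No verdict was reported.

**What I did**
- **Take out:** I lifted the tag out of the rack by its blue tab.
- **Hook on:** I pressed the gate onto the bar. First touch came at about 21.5 mm of travel, force peaked at about 6 N, and it dropped at about 58 mm as the gate snapped shut.
- **Tug:** I drew the hook down with about 9 N, held for about 0.5 s, then let go and backed away.

**Last checks**
- **Position:** the tab is about 3 mm from the bar's middle in the top view.
- **At rest:** the tab did not move between two pictures about 0.7 s apart.
- **Gate:** red shows only at the hook's outer edge in the top view, and the force trace fits a snap. Its angle was not measured directly.
- **Lean:** judged by eye from the top view only, because the arm blocked the last side view.
- **Bystanders:** the jar, can and carton look unmoved in the pictures. I did not measure them.

**What failed or disagreed**
- **Touching the bar:** the first touch "contact" was noise. Further probing down to a reported 0.125 m met nothing.
- **Fingertip height:** depth images at two poses put the real fingertips about 41 mm above the reported tool point. I corrected the grasp for this and took the bar height from the two camera views (0.148 m). The hook touched about 26 mm below the tab's centre, against 27 mm expected, which supports that height.

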